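# Set the blue glass panel on the table easel and clamp it

### The arm

A 6-joint arm with a two-finger parallel gripper is mounted at the origin on a cart in front of the work surface, level with it; the furniture and walls round the work are solid. World frame = base frame: x ahead of the robot, y to its left, z up, the work surface at z = 0. Lengths are in mm, angles in rad, forces in N, time in s.
With the tool pointing down it reaches from about 275 to 875 mm from the base axis. Payload 12.5 kg.
Tool frame: the origin (TCP) lies at the very end of the fingers, on their centre line; the grasp point (between the pads) lies 19 mm behind it (manip.grip_depth is the distance from the TCP to the grasp point, in mm); z points along the fingers, y is the line along which they close (so a half turn about z gives the same grasp; the last joint's range is limited). The gripper opens to 85 mm and grips with 20 to 120 N. Pads are 22 mm wide; open, the fingers measure 114 mm over their backs; the gripper's body (76 mm by 85 mm) begins 54 mm behind the grasp point. The pads swing forward as they close: fully open they stand 13 mm farther back than shut.
Start: joints at [-1.386, 0.351, 1.652, -0, 1.139, -0.085], TCP at [146.616, -530.083, 231.29] pointing down, gripper open.
Joint ranges: [-2.75, 2.75], [-0.79, 2.1], [0.01, 2.65], [-1.57, 4.71], [0.07, 3.14], [-2.87, 2.87]. Speed limits (rad/s): [2.22, 2.22, 2.79, 3.14, 3.14, 3.14].

### API

Orientations are given as a rotation vector (axis times angle).
In Python, from cell import monitor, eyes, ticket, manip gives the robot as it stands. The module is installed in compiled form; this text tells all that it offers.
- The arm moves only by the tool play_rows, never from a script. Its argument "moves" is a list of rows, each a list of 2 entries, a list of its own where there are three numbers: the shift along the tool's x, y, z in cm, then the turn about the tool's z in rad. In form: [[[tx, ty, tz], yaw], ...]. A call has 1 to 8 rows; each row shifts and turns the commanded pose from where the row before left it, along the tool's axes as they then stand; what a row does not reach is not made up. A row lasts 1/10 s, in which the tool goes at most 50 mm and 8.59 degrees, less where a joint would pass 70% of its speed; a pose out of reach is approached as far as the arm can. A call is refused whole if a number of a shift passes 5 or a number of a turn 0.15, either way. A call with a gripper value outside its range is refused whole. "fingers" is the finger opening in cm, from 0 to 8.54, set as the call begins (left out, the last holds). The fingers move at their own pace and stop on an object; "newtons" is the grip in N (left out, the last holds). Time passes only in rows, so rows that do not move let the fingers close. It gives the time, the measured TCP pose, the force, the opening and the grip force at its end, in the units of the state.
- monitor.sense(): the state, without advancing time (a new reading comes with each control period).
- eyes.capture(name): name is "side" or "top"; returns the picture (420x560x3 uint8, red, green, blue); there is no depth.
- eyes.camera_info(name): a dict with "fov_y" (degrees; the focal length in pixels is half the picture's height over the tangent of half this angle, whatever the lens; pixels are square), "cx", "cy" (the principal point, pixels), "D" ([k1, k2, p1, p2, k3] as OpenCV has them; the pictures are not rectified), "R" (3x3) and "t" (3): a world point X has camera coordinates R X + t. Camera axes: x right, y down, z forward; pixel columns grow to the right and rows downward; lengths in mm; the calibration is good to about 2 mm. A picture is of the moment at which its call begins. camera_info takes no time and is no camera call.
- ticket.sign_off(): hands the job in; it is judged then, once.
The state is a dict: "time_s": time; "qpos": joint angles; "joint_velocities": joint speeds; "joint_torque": joint torques, N m; "position": TCP position; "tool_rot": TCP orientation; "ft_force": force on the tool from outside, world axes, zero at the start; "wrist_torque": the same for the moment, N m; "width": finger opening in mm; "finger_force": force on a finger pad.
Only numpy, scipy, OpenCV 4.12 (cv2) and the standard library are available. Lean on these libraries where they do the work, as an engineer would, in place of code of your own. Each camera call takes 0.05 s, during which the arm holds its last target. There are 200 camera calls.

### The job

Put the blue leaded-glass panel on the sloped table easel, lengthwise up the slope in the middle of the board, lying flat and resting squarely against the bottom lip. Then slide the top clamp down onto the panel's upper edge and press it home with about 10 newtons, so that the panel is pinched between clamp and lip; then let go. It is glass, so feel for the contacts and never press hard, and leave the amber panel where it lies.

Things in the scene. Friction and masses are not known exactly. Their poses are not given: they have to be found in the camera images.
- blue_panel_center (a point): Centre of the loose blue-turquoise leaded-glass panel in a grey metal frame: a solid slab 120 x 56 x 12 mm, 0.14 to 0.28 kg, lying face up on the bench, left or right of the easel (this point 6 mm above the bench). x runs along its length, y along its 56 mm width (grasp across it), z up out of its face. Either end may be uppermost on the easel.
- amber_panel_center (a point): Centre of a second panel of the same size in amber and red, lying flat on the bench on the other side of the easel; not part of the job.
- board: Sloped wooden board of the fixed easel, rising away from the robot at 35 degrees to the bench. Origin: middle of the face near its foot, 45 mm above the bench. x points up the slope along the face, y across it to the robot's left, z straight out of the face. Face: z = 0, 150 mm wide, x = -12 to 270 mm. A panel laid on it may stick where it is laid, short of the lip.
- clamp (a joint): Travel (m) of the top clamp down the slope on the board's middle line: 0 at the top, at most 0.12; starts at 0 to 0.02. Its lower, rubber edge, 80 mm wide, 1.5 to 15.5 mm out of the face, is at board x = 220 mm minus this value. It takes about 2 N to move, that much more than reaches the panel, and stays where it is left.
- clamp_grip (a point): Centre of the clamp's black finger grip: 18 mm along the slope, 24 mm across it (board's y, grasp across this), from 14 to 44 mm out of the board's face; it lies 14 mm up the slope from the rubber edge. Axes parallel to the board's. It can be grasped, or pushed on its upper side.
- lip_track: Two flat side tracks near the board's foot; same origin and axes as the board. They carry the bottom lip, a dark wooden bar over the board's whole width, 12 mm thick along x, standing 10 mm out of the face. It is screwed tight with its upper side anywhere from board x = 0 to 30 mm, different each time and not reported: look or feel for it.

How it is judged (in metres and radians):
On the way:
1. the blue panel, lying flat, square and in the middle of the board, is pinched between clamp and lip: each presses on it with more than 3 N (y of blue_panel_center in the frame of board between -0.012 and 0.012 m and z of blue_panel_center in the frame of board between 0.004 and 0.008 m and angle between the x axis of blue_panel_center and the x axis of board, either way round below 0.035 rad and angle between the z axis of blue_panel_center and the z axis of board, either way round below 0.035 rad and contact force between blue_panel and clamp above 3 N and contact force between blue_panel and lip_track above 3 N), for 0.05 s.
At the end, for the whole second after the job is handed in: The blue panel lies flat on the board, touching the lip and square to it (2 degrees), within 12 mm of the middle line; the clamp's rubber edge rests on its upper edge (within 2 mm); nothing moves; the amber panel is within 15 mm of its place (y of blue_panel_center in the frame of board between -0.012 and 0.012 m and z of blue_panel_center in the frame of board between 0.004 and 0.008 m and angle between the x axis of blue_panel_center and the x axis of board, either way round below 0.035 rad and angle between the z axis of blue_panel_center and the z axis of board, either way round below 0.035 rad and contact force between blue_panel and lip_track above 0.05 N and distance between clamp_grip and blue_panel_center below 0.08 m and linear speed of blue_panel below 0.01 m/s and velocity of joint clamp between -0.005 and 0.005 m/s and distance of amber_panel_center from where it was at the start of the episode below 0.015 m).
It fails at once if the clamp is pressed on the blue panel with more than 30 N (contact force between blue_panel and clamp above 30 N).
It fails at once if the blue panel is dropped or pressed on the easel so hard that its contacts with board, lip and clamp add up to more than 60 N (contact force between blue_panel and easel above 60 N).
It fails at once if the amber panel is moved by more than 15 mm (distance of amber_panel_center from where it was at the start of the episode above 0.015 m).
It also fails if it takes over 59 s, if anything falls off the work surface, if the arm or the gripper's body presses on something with over 40 N, if the wrist force passes 120 N, or if a joint passes its speed limit or range.

## Working session

There is one attempt and no reset: what is moved stays moved. The work goes in short steps, Python scripts to look and compute and a tool call to move; the robot and the scene stay as the last step left them, time stands still between calls to the robot, and variables do not carry over. Pictures are saved under pics/ and viewed, at most 12 in all, crops included, and the job is handed in when it is done.

Besides the shell and the picture viewer there is one more tool, called after "Request:" in YAML: its name, and indented under it one key for each argument. play_rows: Moves the arm, as the interface text tells. Its arguments: {"type":"object","properties":{"moves":{"type":"array","items":{"type":"array"}},"fingers":{"type":"number"},"newtons":{"type":"number"}},"required":["moves"]}

```bash
mkdir -p pics; python3 - <<'E'
from cell import monitor, eyes
import cv2,numpy as np
for n in ("side","top"):
    p=eyes.capture(n); np.save(f"pics/{n}0.npy",p); cv2.imwrite(f"pics/{n}0.png",p[:,:,::-1])
    i=eyes.camera_info(n); print(n,i)
print(monitor.sense())
E
```

```text
side {'fov_y': 45.64046349694007, 'cx': 266.32928421273255, 'cy': 210.45264412695204, 'D': array([0.02190119, 0.        , 0.        , 0.        , 0.        ]), 'R': array([[-0.99981766, -0.01753032, -0.0075721 ],
       [-0.00580656,  0.65685284, -0.75399644],
       [ 0.01819155, -0.75381498, -0.65683486]]), 't': array([ 518.12539709,   83.25669773, 1368.77821652])}
top {'fov_y': 48.982612174293926, 'cx': 282.280822510994, 'cy': 209.64053763972592, 'D': array([0.05145847, 0.        , 0.        , 0.        , 0.        ]), 'R': array([[-0.02087979, -0.99976514, -0.00580431],
       [-0.99741276,  0.02122941, -0.06868116],
       [ 0.06878825,  0.00435525, -0.99762178]]), 't': array([  33.1592739 ,  543.33243742, 1190.2608527 ])}
{'time_s': 0.1, 'qpos': array([-1.38560441e+00,  3.51178335e-01,  1.65235811e+00, -8.28965297e-06,
        1.13908594e+00, -8.46355162e-02]), 'joint_velocities': array([ 7.57363881e-04, -1.45047917e-03, -2.65808014e-03,  1.16754240e-03,
        4.22125977e-04, -8.15686617e-05]), 'joint_torque': array([ 9.74724862e-04, -5.06831932e+01, -2.91877055e+01, -2.15338719e-05,
        2.62411806e-03, -2.17941982e-05]), 'position': array([ 146.56044714, -529.80857553,  230.81520898]), 'tool_rot': array([-3.11202537e+00, -4.22426457e-01,  9.30692659e-05]), 'ft_force': array([ 0.7957191 ,  0.76428255, -0.80386816]), 'wrist_torque': array([0.02535289, 0.05165464, 0.00682438]), 'finger_force': 0.0, 'width': 85.60041757467856}
```

View pics/side0.png

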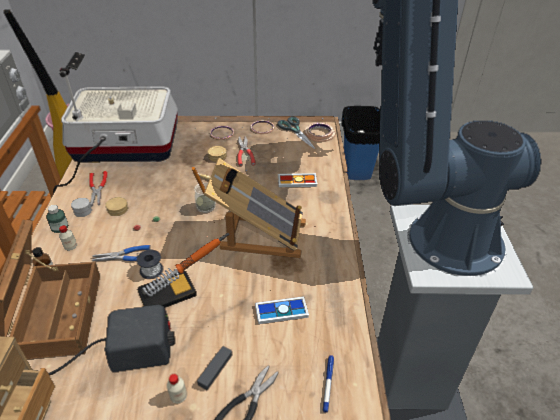

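View pics/top0.png

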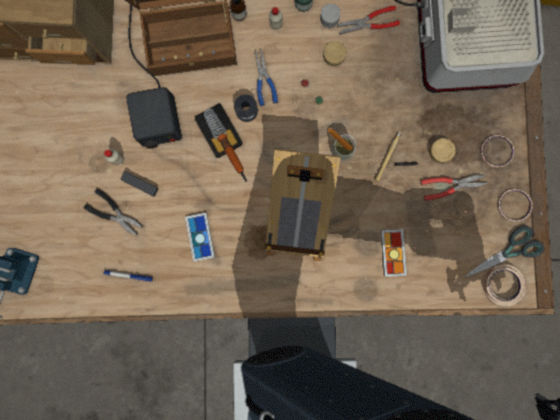

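Side view: the blue panel is near (282,309), the amber one near (298,180), and the easel's clamp near (230,175). Top view: blue is at (201,236), amber at (394,253), and the easel around (303,200) with its foot at about row 250. Next I'll enlarge the easel and measure the panel.

```bash
cat > h.py <<'E'
import numpy as np,cv2
from cell import eyes
from scipy.spatial.transform import Rotation as Ro
def cam(n):
    i=eyes.camera_info(n); f=210/np.tan(np.radians(i['fov_y']/2))
    return np.array([[f,0,i['cx']],[0,f,i['cy']],[0,0,1]]),i['D'],i['R'],i['t']
def ray(n,px):
    K,D,R,t=cam(n); u=cv2.undistortPoints(np.array(px,float).reshape(-1,1,2),K,D)[:,0]
    d=np.c_[u,np.ones(len(u))]@R; return -R.T@t,d/np.linalg.norm(d,axis=1)[:,None]
def onplane(n,px,p0=(0,0,0),nrm=(0,0,1)):
    c,d=ray(n,px); nrm=np.array(nrm,float); return c+d*(((np.array(p0)-c)@nrm)/(d@nrm))[:,None]
def tri(pa,pb,na='top',nb='side'):
    ca,da=ray(na,pa); cb,db=ray(nb,pb); out=[]
    for x,y in zip(da,db):
        s=np.linalg.lstsq(np.c_[x,-y],cb-ca,rcond=None)[0]
        a,b=ca+s[0]*x,cb+s[1]*y; out.append(np.r_[(a+b)/2,np.linalg.norm(a-b)])
    return np.array(out)
def proj(n,P):
    K,D,R,t=cam(n); return cv2.projectPoints(np.array(P,float).reshape(-1,1,3),R,t.reshape(3,1),K,D)[0][:,0]
E
python3 - <<'E'
from h import *
b={'top':(185,205,218,268),'side':(248,290,315,328)}
for n,(x0,y0,x1,y1) in b.items():
    p=np.load(f'pics/{n}0.npy'); c=cv2.resize(p[y0:y1,x0:x1],None,fx=8,fy=8,interpolation=cv2.INTER_CUBIC)
    hsv=cv2.cvtColor(c,cv2.COLOR_RGB2HSV)
    # panel = not wood (wood hue ~10-20 saturated)
    m=(((hsv[...,0]>60)&(hsv[...,2]>60))|((hsv[...,1]<45)&(hsv[...,2]>110))).astype(np.uint8)*255
    m=cv2.morphologyEx(m,cv2.MORPH_CLOSE,np.ones((25,25)))
    k=max(cv2.findContours(m,0,1)[0],key=cv2.contourArea)
    px=(k[:,0]+.5)/8-.5+[x0,y0]
    w=onplane(n,px,(0,0,12))[:,:2]
    r=cv2.minAreaRect(w.astype(np.float32)); bx=cv2.boxPoints(r)
    print(n,r,bx.round(1).tolist())
top=np.load('pics/top0.npy')[140:265,250:350]; side=np.load('pics/side0.npy')[150:265,180:315]
cv2.imwrite('pics/t1.png',cv2.resize(top,None,fx=4.7,fy=4.7,interpolation=cv2.INTER_CUBIC)[:,:,::-1])
cv2.imwrite('pics/s1.png',cv2.resize(side,None,fx=5,fy=5,interpolation=cv2.INTER_CUBIC)[:,:,::-1])
E
```

```text
top ((478.4042053222656, 242.182861328125), (123.60082244873047, 62.951717376708984), 10.1434326171875) [[412.0, 262.29998779296875], [423.1000061035156, 200.3000030517578], [544.7999877929688, 222.10000610351562], [533.7000122070312, 284.1000061035156]]
side ((478.4429931640625, 247.94752502441406), (122.45114135742188, 64.29302978515625), 9.8784761428833) [[412.6000061035156, 269.1000061035156], [423.6000061035156, 205.8000030517578], [544.2999877929688, 226.8000030517578], [533.2000122070312, 290.1000061035156]]
```

View pics/t1.png

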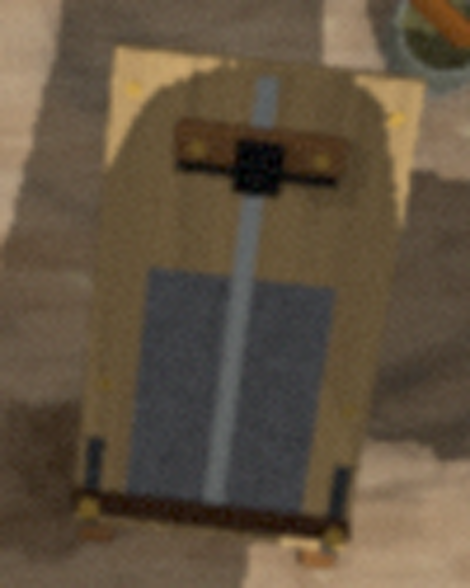

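View pics/s1.png

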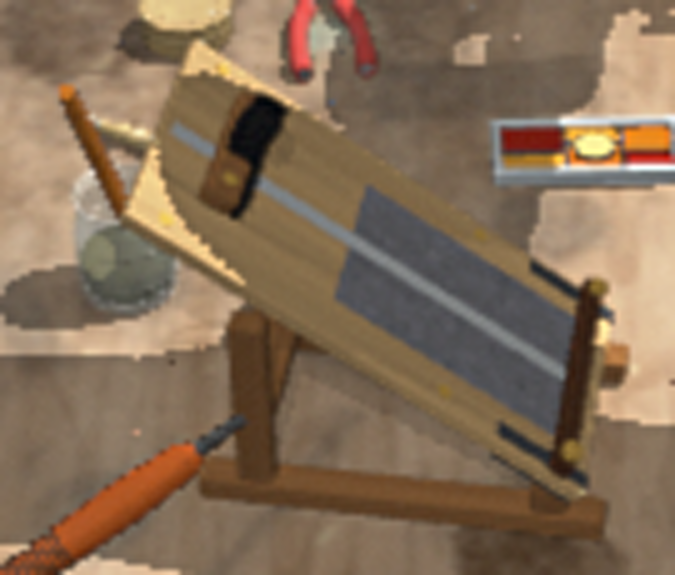

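Top crop: the board's upper corners are at (115,45) and (424,80), the rubber pad's upper corners at (148,268) and (335,290), and the strip meets the lip at (215,500). The clamp's black edge runs from (180,167) to (338,183). The side crop shows the same features: corners (125,215) and (195,42), pad (337,297) and (370,187), strip end (563,375).

```bash
python3 - <<'E'
from h import *
T=[(115,45),(424,80),(267,78),(148,268),(335,290),(215,500),(180,167),(88,495),(345,522)]
S=[(125,215),(195,42),(175,128),(337,297),(370,187),(563,375),(238,215),(560,470),(590,285)]
L='TL TR strip padL padR lipmid clampL lipL lipR'.split()
t=(np.array(T)+.5)/4.7-.5+[250,140]; s=(np.array(S)+.5)/5-.5+[180,150]
P=tri(t,s)
for l,p in zip(L,P): print(l,p.round(1))
# fit board: P=O+Rz(yaw)*(x cos35, y, x sin35), O z=45; TL,TR at x=270,y=+-75; midline points y=0
from scipy.optimize import least_squares
c,sn=np.cos(np.radians(35)),np.sin(np.radians(35))
def frame(v):
    return Ro.from_euler('z',v[2]).as_matrix()@np.array([[c,0,-sn],[0,1,0],[sn,0,c]]),np.array([v[0],v[1],45.])
def loc(v,X): A,O=frame(v); return (X-O)@A
def res(v):
    q=loc(v,P[:,:3]); return np.r_[q[0]-[270,75,0],q[1]-[270,-75,0],q[2,1:],q[3,2],q[4,2],(q[3,1]+q[4,1])/2,q[5,1:]]
f=least_squares(res,[440,20,-.1],loss='soft_l1',f_scale=2); print(f.x.round(3),f.fun.round(1)); np.save('board.npy',f.x)
print(loc(f.x,P[:,:3]).round(1))
A,O=frame(f.x)
# single-view checks on the face plane
for n,q in(('top',t),('side',s)): print(n,loc(f.x,onplane(n,q,O,A[:,2])).round(1)[:, :2].tolist())
E
```

```text
TL [668.2  36.6 195.4   1.3]
TR [ 647.5 -111.1  195.     2.2]
strip [650.8 -36.1 194.    1.5]
padL [566.7  23.4 131.4   1.1]
padR [553.6 -71.3 128.2   1.4]
lipmid [448.2  -9.7  47.6   0.6]
clampL [614.3   6.4 171.    3. ]
lipL [451.7  59.1  43.7   1.8]
lipR [433.4 -79.2  52.5   4. ]
[ 4.39872e+02 -8.65600e+00 -1.29000e-01] [-3.  -0.7 -3.4 -4.4  0.2 -2.8  0.1  0.1  1.  -1.2  0.4  0.  -2.7]
[[ 2.670e+02  7.430e+01 -3.400e+00]
 [ 2.656e+02 -7.480e+01 -2.800e+00]
 [ 2.597e+02  1.000e-01  1.000e-01]
 [ 1.492e+02  4.820e+01  1.000e+00]
 [ 1.467e+02 -4.740e+01 -1.200e+00]
 [ 8.400e+00  0.000e+00 -2.700e+00]
 [ 2.123e+02  3.750e+01  5.100e+00]
 [ 1.700e+00  6.880e+01 -2.800e+00]
 [ 6.400e+00 -7.080e+01  4.600e+00]]
top [[269.2, 74.3], [268.0, -74.3], [260.5, 0.2], [149.3, 48.2], [148.2, -47.2], [10.7, 0.1], [208.1, 37.3], [4.8, 68.7], [5.6, -71.0]]
side [[267.2, 77.8], [265.2, -71.8], [259.0, -0.5], [148.3, 46.6], [146.4, -46.4], [9.6, 3.1], [212.3, 32.4], [2.3, 71.3], [1.5, -78.7]]
```

The board fit is consistent: corners within 4 mm, clamp edge near x≈210, lip near x≈10. The tool stays vertical, so the plan is to hold the panel at mid-length with a light grip and let the board pivot it down onto the slope.

```bash
cat >> h.py <<'E'
from cell import monitor
def go(tgt,yaw=None):
    s=monitor.sense(); R=Ro.from_rotvec(s['tool_rot']).as_matrix(); d=np.array(tgt)-s['position']
    y=np.arctan2(R[1,0],R[0,0]); print('t',round(s['time_s'],2),'pos',s['position'].round(1),'yaw',round(y,3),'tilt',R[:,2].round(3),'F',s['ft_force'].round(1),'w',round(s['width'],1))
    print('shift cm',(R.T@d/10).round(3),'turn',None if yaw is None else round(y-yaw,3))
def board():
    v=np.load('board.npy'); c,s=np.cos(np.radians(35)),np.sin(np.radians(35))
    return Ro.from_euler('z',v[2]).as_matrix()@np.array([[c,0,-s],[0,1,0],[s,0,c]]),np.array([v[0],v[1],45.])
E
python3 -c "
from h import *
go([478.4,242.5,150],.175)
R=Ro.from_rotvec(monitor.sense()['tool_rot']).as_matrix();print(R.round(3))"
```

```text
t 0.1 pos [ 146.6 -529.8  230.8] yaw 0.27 tilt [-0.     0.001 -1.   ] F [ 0.8  0.8 -0.8] w 85.6
shift cm [ 52.57  -65.582   8.153] turn 0.095
[[ 0.964  0.267 -0.   ]
 [ 0.267 -0.964  0.001]
 [ 0.    -0.001 -1.   ]]
```

Request:
play_rows:
  moves:
    - [[2.9, -3.6, 0], 0]
    - [[2.9, -3.6, 0], 0]
    - [[2.9, -3.6, 0], 0]
    - [[2.9, -3.6, 0], 0]
    - [[2.9, -3.6, 0], 0]
    - [[2.9, -3.6, 0], 0]
    - [[2.9, -3.6, 0], 0]
    - [[2.9, -3.6, 0], 0]

```text
time_s: 0.9
position: [293.6, -188.9, 231.3]
tool_rot: [3.113, 0.422, 0.0]
ft_force: [1.3, -0.2, -0.4]
width: 85.0
finger_force: 0.0
```

Request:
play_rows:
  moves:
    - [[2.9, -3.6, 0], 0]
    - [[2.9, -3.6, 0], 0]
    - [[2.9, -3.6, 0], 0]
    - [[2.9, -3.6, 0], 0]
    - [[2.9, -3.6, 0], 0]
    - [[2.9, -3.6, 0], 0]
    - [[2.9, -3.6, 0], 0]
    - [[2.9, -3.6, 0], 0]

```text
time_s: 1.7
position: [440.5, 150.8, 231.1]
tool_rot: [3.113, 0.423, -0.0]
ft_force: [0.5, 0.5, 0.4]
width: 85.3
finger_force: 0.0
```

```bash
python3 -c "
from h import *
go([478.4,242.5,60],.175)"
```

```text
t 1.7 pos [440.5 150.8 231.1] yaw 0.27 tilt [-0. -0. -1.] F [0.5 0.5 0.4] w 85.3
shift cm [ 6.099 -7.824 17.111] turn 0.095
```

Request:
play_rows:
  moves:
    - [[2.1, -2.6, 3], 0]
    - [[2, -2.6, 3], 0]
    - [[2, -2.62, 3], 0]
    - [[0, 0, 4], 0]
    - [[0, 0, 4], 0.095]
    - [[0, 0, 0], 0]
    - [[0, 0, 0], 0]
  fingers: 7.2

```text
time_s: 2.4
position: [478.3, 240.3, 61.8]
tool_rot: [3.129, 0.278, -0.001]
ft_force: [0.5, 0.5, 0.5]
width: 72.2
finger_force: 0.0
```

```bash
python3 -c "
from h import *
go([478.4,242.5,15],.175)
p=eyes.capture('side')[220:350,210:360]
cv2.imwrite('pics/s2.png',cv2.resize(p,None,fx=4,fy=4,interpolation=cv2.INTER_CUBIC)[:,:,::-1])"
```

```text
t 2.4 pos [478.3 240.3  61.8] yaw 0.177 tilt [-0.001 -0.    -1.   ] F [0.5 0.5 0.5] w 72.2
shift cm [ 0.054 -0.212  4.681] turn 0.002
```

View pics/s2.png

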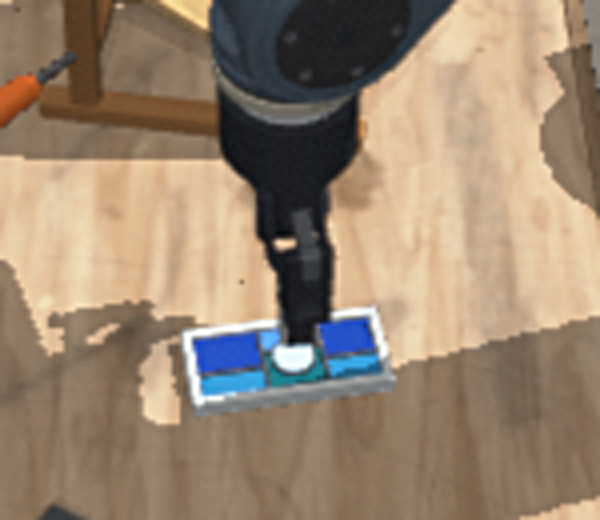

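The finger line sits at the panel's mid-length (crop around (295,350)). I'll go down and feel the bench with the fingertips at near-grasp opening.

Request:
play_rows:
  moves:
    - [[0.05, -0.2, 2.5], 0]
    - [[0, 0, 1.5], 0]
    - [[0, 0, 0.6], 0]
    - [[0, 0, 0.4], 0]
    - [[0, 0, 0.2], 0]
    - [[0, 0, 0], 0]
  fingers: 6.6

```text
time_s: 3.05
position: [478.6, 242.5, 9.7]
tool_rot: [-3.129, -0.274, -0.001]
ft_force: [-0.6, 0.7, -0.6]
width: 65.8
finger_force: 0.0
```

Request:
play_rows:
  moves:
    - [[0, 0, 0.2], 0]
    - [[0, 0, 0.2], 0]
    - [[0, 0, 0], 0]

```text
time_s: 3.35
position: [478.3, 242.4, 5.2]
tool_rot: [3.13, 0.274, -0.0]
ft_force: [-0.1, 0.6, -0.0]
width: 65.8
finger_force: 0.0
```

Request:
play_rows:
  moves:
    - [[0, 0, 0.2], 0]
    - [[0, 0, 0.2], 0]
    - [[0, 0, 0], 0]

```text
time_s: 3.65
position: [478.3, 242.4, 1.0]
tool_rot: [3.129, 0.274, -0.001]
ft_force: [-0.0, 0.2, -0.0]
width: 65.6
finger_force: 0.0
```

Request:
play_rows:
  moves:
    - [[0, 0, 0.2], 0]
    - [[0, 0, 0], 0]

```text
time_s: 3.85
position: [478.3, 242.4, -0.9]
tool_rot: [3.13, 0.274, -0.0]
ft_force: [-0.3, 0.4, 0.2]
width: 66.0
finger_force: 0.0
```

Request:
play_rows:
  moves:
    - [[0, 0, 0.2], 0]
    - [[0, 0, 0], 0]

```text
time_s: 4.05
position: [478.3, 242.4, -2.9]
tool_rot: [3.13, 0.274, -0.001]
ft_force: [-0.6, 0.6, 0.2]
width: 65.9
finger_force: 0.0
```

Request:
play_rows:
  moves:
    - [[0, 0, 0.2], 0]
    - [[0, 0, 0], 0]

```text
time_s: 4.25
position: [478.3, 242.4, -4.9]
tool_rot: [3.13, 0.274, -0.0]
ft_force: [0.3, 0.0, -0.7]
width: 66.0
finger_force: 0.0
```

Request:
play_rows:
  moves:
    - [[0, 0, 0.15], 0]
    - [[0, 0, 0], 0]

```text
time_s: 4.45
position: [478.3, 242.4, -6.4]
tool_rot: [3.13, 0.274, -0.0]
ft_force: [0.4, -0.2, -0.9]
width: 65.8
finger_force: 0.0
```

Request:
play_rows:
  moves:
    - [[0, 0, 0.15], 0]
    - [[0, 0, 0], 0]

```text
time_s: 4.65
position: [478.5, 242.4, -6.6]
tool_rot: [3.13, 0.274, -0.0]
ft_force: [-6.6, -2.9, 18.0]
width: 66.0
finger_force: 9.1
```

Bench touched at TCP z≈-6.6, so the tips stand 6.6 mm back at this opening. I'll raise so the tips sit about 6 mm above the bench, which leaves tilt clearance on the board, then close gently.

Request:
play_rows:
  moves:
    - [[0, 0, -0.5], 0]
    - [[0, 0, -0.45], 0]
    - [[0, 0, 0], 0]
    - [[0, 0, 0], 0]
  fingers: 5.8
  newtons: 25

```text
time_s: 5.05
position: [478.3, 242.4, 1.7]
tool_rot: [3.13, 0.274, -0.0]
ft_force: [-0.5, -0.1, 0.1]
width: 57.6
finger_force: 0.0
```

Request:
play_rows:
  moves:
    - [[0, 0, 0], 0]
    - [[0, 0, 0], 0]
    - [[0, 0, 0], 0]
    - [[0, 0, 0], 0]
  fingers: 4.5
  newtons: 25

```text
time_s: 5.45
position: [478.4, 242.4, 1.8]
tool_rot: [3.13, 0.274, -0.0]
ft_force: [-1.1, -0.6, 5.0]
width: 54.9
finger_force: 25.8
```

Request:
play_rows:
  moves:
    - [[0, 0, -0.5], 0]
    - [[0, 0, -1], 0]
    - [[0, 0, -1], 0]
    - [[0, 0, 0], 0]

```text
time_s: 5.85
position: [479.2, 242.8, 28.4]
tool_rot: [-3.129, -0.274, -0.004]
ft_force: [-0.1, 0.3, -3.1]
width: 55.1
finger_force: 27.9
```

```bash
python3 -c "
from h import *
go([492.4,-15.5,150],-.129)"
```

```text
t 5.85 pos [479.2 242.8  28.4] yaw 0.175 tilt [ 0.002  0.001 -1.   ] F [-0.1  0.3 -3.1] w 55.1
shift cm [ -3.166  25.66  -12.182] turn 0.304
```

Request:
play_rows:
  moves:
    - [[0, 0, -3], 0]
    - [[0, 0, -4], 0]
    - [[0, 0, -4], 0]
    - [[0, 0, -3], 0]

```text
time_s: 6.25
position: [478.6, 242.5, 169.2]
tool_rot: [-3.129, -0.274, -0.003]
ft_force: [0.5, 0.3, -2.6]
width: 54.9
finger_force: 28.8
```

Request:
play_rows:
  moves:
    - [[-0.4, 3, 0], 0]
    - [[-0.4, 3.2, 0], 0]
    - [[-0.4, 3.2, 0], 0]
    - [[-0.4, 3.3, 0], 0]
    - [[-0.4, 3.3, 0], 0]
    - [[-0.4, 3.3, 0], 0]
    - [[-0.4, 3.2, 0], 0]
    - [[-0.4, 3.1, 0], 0]

```text
time_s: 7.05
position: [491.2, -16.6, 166.9]
tool_rot: [-3.13, -0.274, -0.0]
ft_force: [-0.3, -0.5, -2.4]
width: 55.4
finger_force: 28.8
```

Request:
play_rows:
  moves:
    - [[0, 0, 0], 0.1]
    - [[0, 0, 0], 0.1]
    - [[0, 0, 0], 0.104]
    - [[0, 0, 0], 0]

```text
time_s: 7.45
position: [491.2, -15.3, 166.8]
tool_rot: [3.135, -0.205, -0.0]
ft_force: [0.0, -0.1, -2.5]
width: 55.2
finger_force: 28.8
```

```bash
python3 -c "
from h import *
go([492.4,-15.5,131],-.129)
p=eyes.capture('top')[150:290,220:370]
np.save('pics/t3.npy',eyes.capture('top'))
q=eyes.capture('side')[120:260,180:330]
cv2.imwrite('pics/c3.png',cv2.resize(np.hstack([p,q]),None,fx=2.6,fy=2.6,interpolation=cv2.INTER_CUBIC)[:,:,::-1])"
```

```text
t 7.45 pos [491.2 -15.3 166.8] yaw -0.131 tilt [-0. -0. -1.] F [ 0.  -0.1 -2.5] w 55.2
shift cm [0.117 0.005 3.578] turn -0.002
```

View pics/c3.png

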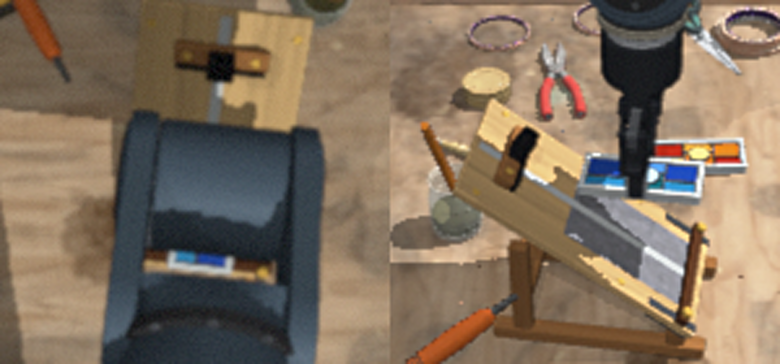

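The side half shows the panel held level over the board, with the far end upslope; the amber panel is undisturbed behind it. Next I'll lower until the far edge touches.

Request:
play_rows:
  moves:
    - [[0.1, 0, 1.5], 0]
    - [[0, 0, 1.5], 0]
    - [[0, 0, 0.4], 0]
    - [[0, 0, 0], 0]

```text
time_s: 8.0
position: [492.1, -15.3, 132.5]
tool_rot: [-3.135, 0.201, 0.002]
ft_force: [-0.6, 0.2, -1.1]
width: 55.1
finger_force: 28.8
```

Request:
play_rows:
  moves:
    - [[0, 0, 0.2], 0]
    - [[0, 0, 0.2], 0]
    - [[0, 0, 0], 0]

```text
time_s: 8.3
position: [492.5, -15.3, 128.9]
tool_rot: [3.135, -0.202, 0.0]
ft_force: [1.3, 1.0, -2.2]
width: 55.0
finger_force: 28.8
```

Request:
play_rows:
  moves:
    - [[0, 0, 0.2], 0]
    - [[0, 0, 0.2], 0]
    - [[0, 0, 0], 0]

```text
time_s: 8.6
position: [492.3, -15.3, 124.8]
tool_rot: [-3.135, 0.203, 0.0]
ft_force: [-1.8, 1.4, 1.3]
width: 54.9
finger_force: 29.2
```

Contact at z≈125–126, as predicted. Now I'll follow the arc round the far edge so the panel pivots in the light grip.

Request:
play_rows:
  moves:
    - [[-0.04, 0, 0.25], 0]
    - [[-0.02, 0, 0.25], 0]
    - [[0, 0, 0], 0]
  newtons: 20

```text
time_s: 8.9
position: [491.6, -15.3, 119.5]
tool_rot: [-3.135, 0.203, 0.001]
ft_force: [-2.8, 1.8, 1.6]
width: 54.8
finger_force: 29.3
```

Request:
play_rows:
  moves:
    - [[0, 0, 0.25], 0]
    - [[0, 0, 0.25], 0]
    - [[0.02, 0, 0.25], 0]
    - [[0.02, 0, 0.25], 0]
    - [[0, 0, 0], 0]

```text
time_s: 9.4
position: [492.0, -15.3, 109.3]
tool_rot: [-3.135, 0.203, 0.001]
ft_force: [-4.2, -0.1, 1.2]
width: 54.8
finger_force: 29.2
```

Request:
play_rows:
  moves:
    - [[0.04, 0, 0.26], 0]
    - [[0.04, 0, 0.26], 0]
    - [[0.06, 0, 0.26], 0]
    - [[0.07, 0, 0.25], 0]
    - [[0, 0, 0], 0]

```text
time_s: 9.9
position: [494.3, -15.6, 99.2]
tool_rot: [-3.135, 0.203, 0.0]
ft_force: [-3.8, 0.4, -0.2]
width: 54.8
finger_force: 29.0
```

```bash
python3 -c "
from h import *
go([492.4,-15.5,90],-.129)
q=eyes.capture('side')[150:260,200:320]
cv2.imwrite('pics/c4.png',cv2.resize(q,None,fx=5,fy=5,interpolation=cv2.INTER_CUBIC)[:,:,::-1])"
```

```text
t 9.9 pos [494.3 -15.6  99.2] yaw -0.129 tilt [-0.  0. -1.] F [-3.8  0.4 -0.2] w 54.8
shift cm [-0.191  0.014  0.916] turn -0.0
```

View pics/c4.png

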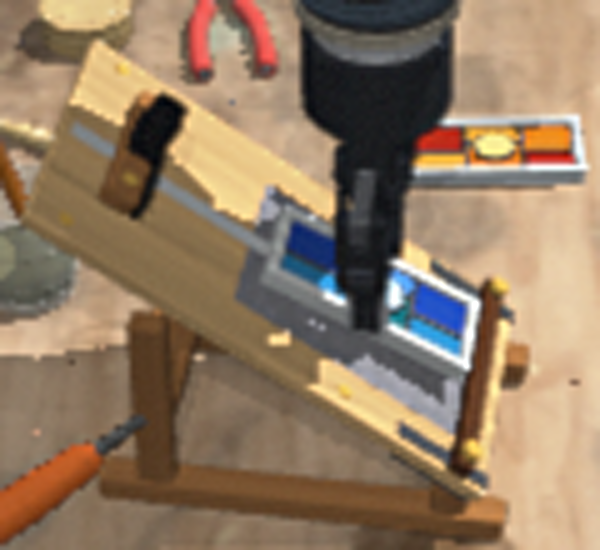

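The panel pivots as planned: upper edge on the rubber near (275,235), lower end still raised near (470,340) just above the lip. I'll finish the arc in small steps.

Request:
play_rows:
  moves:
    - [[0.08, 0, 0.25], 0]
    - [[0.1, 0, 0.25], 0]
    - [[0, 0, 0], 0]

```text
time_s: 10.25
position: [496.2, -15.9, 94.2]
tool_rot: [3.135, -0.203, 0.0]
ft_force: [-2.2, 0.3, 0.2]
width: 55.0
finger_force: 28.8
```

Request:
play_rows:
  moves:
    - [[0.05, 0, 0.12], 0]
    - [[0.05, 0, 0.12], 0]
    - [[0, 0, 0], 0]

```text
time_s: 10.55
position: [497.0, -15.9, 92.9]
tool_rot: [3.135, -0.203, -0.001]
ft_force: [-9.4, 0.3, 13.7]
width: 55.0
finger_force: 30.9
```

Request:
play_rows:
  moves:
    - [[0.04, 0, 0.08], 0]
    - [[0, 0, 0], 0]

```text
time_s: 10.75
position: [497.3, -16.0, 92.5]
tool_rot: [3.135, -0.203, -0.0]
ft_force: [-11.8, 0.3, 20.0]
width: 54.8
finger_force: 32.8
```

```bash
python3 -c "
from h import *
A,O=board(); s=monitor.sense(); print(((s['position']-O)@A).round(1))
q=eyes.capture('side')[185:245,245:310]
cv2.imwrite('pics/c5.png',cv2.resize(q,None,fx=9,fy=9,interpolation=cv2.INTER_CUBIC)[:,:,::-1])"
```

```text
[74.7  0.1  5.7]
```

View pics/c5.png

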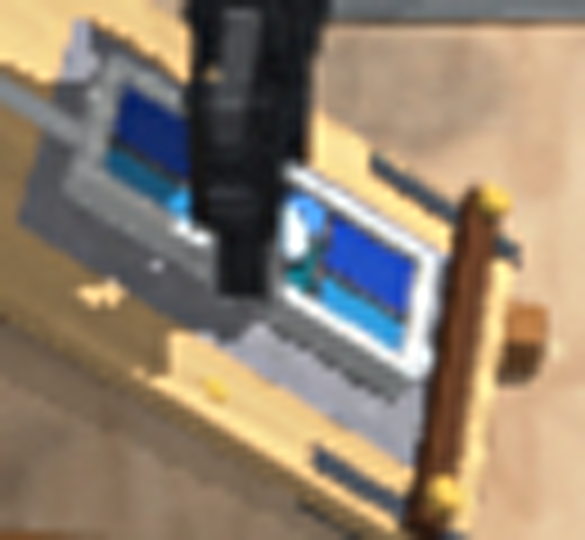

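The panel looks nearly flat, with its top-face corners near (75,180), (420,372) and (440,255). I'll check those against the board plane.

```bash
python3 -c "
from h import *
A,O=board()
px=(np.array([(75,180),(420,372),(440,258),(105,65)])+.5)/9-.5+[245,185]
for z in (12,17): print(z,((onplane('side',px,O+A[:,2]*z,A[:,2])-O)@A).round(1)[:,:2].tolist())
for xc in (74,79):
  C=[(xc+60,28,12),(xc-60,28,12),(xc-60,-28,12),(xc+60,-28,12),(xc-60,28,0),(10,75,10),(10,-75,10)]
  print(xc,((proj('side',np.array(C)@A.T+O)-[245,185]+.5)*9-.5).round(0).tolist())
"
```

```text
12 [[140.6, 33.5], [18.8, 24.8], [18.2, -26.9], [140.5, -19.3]]
17 [[142.6, 39.6], [21.6, 30.9], [21.1, -20.4], [142.6, -12.8]]
74 [[97.0, 179.0], [432.0, 387.0], [452.0, 263.0], [128.0, 58.0], [408.0, 410.0], [421.0, 509.0], [474.0, 174.0]]
79 [[83.0, 171.0], [418.0, 379.0], [438.0, 254.0], [114.0, 49.0], [394.0, 401.0], [421.0, 509.0], [474.0, 174.0]]
```

The panel is about flat with its centre at x≈79, roughly 8 mm short of the lip. Still holding it lightly, I'll ease the pressure and slide it down the slope until the lip is felt.

Request:
play_rows:
  moves:
    - [[-0.05, 0, -0.05], 0]
    - [[0, 0, 0], 0]

```text
time_s: 11.0
position: [497.3, -16.0, 92.6]
tool_rot: [3.135, -0.203, 0.002]
ft_force: [-5.6, 0.1, 9.9]
width: 55.0
finger_force: 31.8
```

Request:
play_rows:
  moves:
    - [[-0.08, 0, 0.055], 0]
    - [[-0.08, 0, 0.055], 0]
    - [[-0.08, 0, 0.055], 0]
    - [[0, 0, 0], 0]

```text
time_s: 11.4
position: [496.6, -15.9, 92.0]
tool_rot: [3.135, -0.203, 0.008]
ft_force: [-3.4, 0.3, 16.4]
width: 55.2
finger_force: 32.4
```

Request:
play_rows:
  moves:
    - [[-0.08, 0, 0.055], 0]
    - [[-0.08, 0, 0.055], 0]
    - [[0, 0, 0], 0]

```text
time_s: 11.7
position: [495.0, -15.7, 90.8]
tool_rot: [3.135, -0.203, 0.008]
ft_force: [-3.0, 0.1, 16.8]
width: 55.0
finger_force: 32.4
```

Request:
play_rows:
  moves:
    - [[-0.08, 0, 0.03], 0]
    - [[-0.08, 0, 0.055], 0]
    - [[0, 0, 0], 0]

```text
time_s: 12.0
position: [492.9, -15.4, 89.4]
tool_rot: [3.135, -0.203, 0.006]
ft_force: [-2.6, 0.6, 11.5]
width: 55.0
finger_force: 31.8
```

Request:
play_rows:
  moves:
    - [[-0.08, 0, 0.055], 0]
    - [[-0.08, 0, 0.055], 0]
    - [[0, 0, 0], 0]

```text
time_s: 12.3
position: [491.3, -15.2, 88.3]
tool_rot: [3.135, -0.203, 0.006]
ft_force: [-1.8, 0.4, 11.1]
width: 55.2
finger_force: 31.8
```

Request:
play_rows:
  moves:
    - [[-0.08, 0, 0.055], 0]
    - [[0, 0, 0], 0]

```text
time_s: 12.5
position: [490.6, -15.1, 87.8]
tool_rot: [3.135, -0.203, 0.006]
ft_force: [-2.1, 0.2, 10.8]
width: 54.9
finger_force: 31.8
```

Request:
play_rows:
  moves:
    - [[-0.08, 0, 0.055], 0]
    - [[0, 0, 0], 0]

```text
time_s: 12.7
position: [490.4, -15.1, 87.7]
tool_rot: [3.135, -0.203, 0.009]
ft_force: [-1.6, -0.2, 13.5]
width: 54.8
finger_force: 32.1
```

Request:
play_rows:
  moves:
    - [[-0.08, 0, 0.055], 0]
    - [[0, 0, 0], 0]

```text
time_s: 12.9
position: [490.4, -15.1, 87.6]
tool_rot: [3.135, -0.203, 0.011]
ft_force: [0.2, -0.6, 17.5]
width: 54.7
finger_force: 32.4
```

Request:
play_rows:
  moves:
    - [[-0.08, 0, 0.055], 0]
    - [[0, 0, 0], 0]

```text
time_s: 13.1
position: [490.4, -15.1, 87.6]
tool_rot: [3.134, -0.203, 0.015]
ft_force: [0.9, -0.6, 21.1]
width: 54.9
finger_force: 32.7
```

The lip is felt: position stalls at x=490.4 while the force grows. Ease off and release.

Request:
play_rows:
  moves:
    - [[0.16, 0, -0.14], 0]
    - [[0, 0, 0], 0]

```text
time_s: 13.3
position: [490.4, -15.1, 87.6]
tool_rot: [3.135, -0.203, 0.008]
ft_force: [0.9, 0.4, 11.3]
width: 54.7
finger_force: 31.9
```

Request:
play_rows:
  moves:
    - [[0, 0, 0], 0]
    - [[0, 0, 0], 0]
    - [[0, 0, 0], 0]
    - [[0, 0, 0], 0]
  fingers: 7.4

```text
time_s: 13.7
position: [488.1, -14.8, 86.1]
tool_rot: [-3.135, 0.203, 0.001]
ft_force: [-0.5, -0.1, 0.9]
width: 74.0
finger_force: 0.0
```

Request:
play_rows:
  moves:
    - [[0, 0, -1], 0]
    - [[0, 0, -3], 0]
    - [[0, 0, -4.5], 0]
    - [[0, 0, -4.5], 0]
    - [[0, 0, -2], 0]
    - [[0, 0, 0], 0]

```text
time_s: 14.3
position: [489.5, -14.9, 239.9]
tool_rot: [3.135, -0.203, 0.01]
ft_force: [-0.5, 0.4, -0.8]
width: 74.2
finger_force: 0.0
```

```bash
python3 -c "
from h import *
A,O=board()
g=O+A@np.array([223,0,29]); print(g)
go(g,-.129)
p=eyes.capture('side'); np.save('pics/s6.npy',p);q=p[150:245,210:310]
cv2.imwrite('pics/c6.png',cv2.resize(q,None,fx=6,fy=6,interpolation=cv2.INTER_CUBIC)[:,:,::-1])"
```

```text
[604.51934345 -30.09036943 196.66295459]
t 14.3 pos [489.5 -14.9 239.9] yaw -0.129 tilt [ 0.006 -0.001 -1.   ] F [-0.5  0.4 -0.8] w 74.2
shift cm [11.578  0.024  4.393] turn -0.0
```

View pics/c6.png

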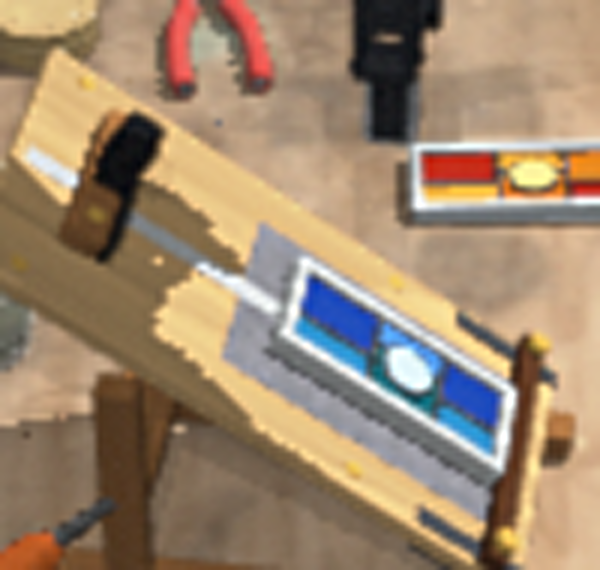

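The panel lies flat and square against the lip (lower edge near (505,440)), the upper edge is at (285,300), and the clamp grip is near (130,150). Now I'll locate the grip from both views.

```bash
python3 -c "
from h import *
A,O=board()
loc=lambda n,px,z:((onplane(n,px,O+A[:,2]*z,A[:,2])-O)@A).round(1)[:,:2].tolist()
t=(np.array([(235,140),(285,147),(232,190),(279,196)])+.5)/4.7-.5+[250,140]
for z in (44,30): print('top',z,loc('top',t,z))
s=(np.array([(125,115),(162,125),(97,178),(125,188)])+.5)/6-.5+[210,150]
for z in (44,14): print('side',z,loc('side',s,z))
for X in (222,226):
  C=np.array([(X+a,b,44) for a,b in ((9,12),(9,-12),(-9,12),(-9,-12))])@A.T+O
  print(X,((proj('top',C)-[250,140]+.5)*4.7-.5).round().tolist(),((proj('side',C)-[210,150]+.5)*6-.5).round().tolist())
go(O+A@np.array([224,0,29]),-.129)
print(A.T@np.array([0,0,1]))
"
```

```text
top 44 [[247.3, 12.7], [246.5, -10.8], [221.2, 11.3], [220.7, -11.0]]
top 30 [[240.5, 12.4], [239.6, -11.4], [214.0, 11.1], [213.4, -11.6]]
side 44 [[237.9, -1.6], [221.0, -9.6], [240.5, 44.6], [227.8, 40.4]]
side 14 [[228.8, -41.2], [211.2, -49.5], [231.5, 6.9], [218.3, 2.5]]
222 [[233.0, 171.0], [284.0, 177.0], [229.0, 205.0], [279.0, 210.0]] [[132.0, 143.0], [143.0, 109.0], [168.0, 165.0], [179.0, 132.0]]
226 [[234.0, 164.0], [285.0, 169.0], [230.0, 198.0], [280.0, 203.0]] [[124.0, 138.0], [136.0, 104.0], [160.0, 160.0], [171.0, 127.0]]
t 14.35 pos [488.6 -14.9 237.7] yaw -0.129 tilt [ 0.003 -0.    -1.   ] F [-0.6  0.2 -0.4] w 74.1
shift cm [11.762  0.018  4.082] turn -0.0
[0.57357644 0.         0.81915204]
```

Both views agree: grip centre at board x≈230, so the rubber edge is at about 216. I'll approach from above with the tips straddling the grip.

```bash
python3 -c "
from h import *
A,O=board()
go(O+A@np.array([225,0,24]),-.129)"
```

```text
t 14.35 pos [488.6 -14.9 237.7] yaw -0.129 tilt [ 0.003 -0.    -1.   ] F [-0.6  0.2 -0.4] w 74.1
shift cm [12.129  0.018  4.435] turn -0.0
```

Request:
play_rows:
  moves:
    - [[1, 0, -2.5], 0]
    - [[3, 0, -1.5], 0]
    - [[4, 0, 0], 0]
    - [[4, 0, 0], 0]
    - [[0, 0, 0], 0]
  fingers: 4.6

```text
time_s: 14.85
position: [609.6, -30.8, 273.4]
tool_rot: [-3.135, 0.203, 0.004]
ft_force: [-1.1, -0.5, -0.0]
width: 45.8
finger_force: 0.0
```

```bash
python3 -c "
from h import *
A,O=board()
go(O+A@np.array([225,0,24]),-.129)"
```

```text
t 14.85 pos [609.6 -30.8 273.4] yaw -0.13 tilt [-0.003  0.    -1.   ] F [-1.1 -0.5 -0. ] w 45.8
shift cm [-3.700e-02 -6.000e-03  7.973e+00] turn -0.001
```

Request:
play_rows:
  moves:
    - [[0, 0, 3], 0]
    - [[0, 0, 2], 0]
    - [[0, 0, 1], 0]
    - [[0, 0, 0.5], 0]
    - [[0, 0, 0.5], 0]
    - [[0, 0, 0], 0]

```text
time_s: 15.45
position: [607.2, -30.3, 206.3]
tool_rot: [-3.135, 0.203, -0.0]
ft_force: [0.6, 0.0, 0.8]
width: 45.8
finger_force: 0.0
```

Request:
play_rows:
  moves:
    - [[0, 0, 0.4], 0]
    - [[0, 0, 0.4], 0]
    - [[0, 0, 0], 0]

```text
time_s: 15.75
position: [607.0, -30.2, 197.9]
tool_rot: [-3.135, 0.203, 0.001]
ft_force: [0.3, 0.4, -0.1]
width: 45.3
finger_force: 0.0
```

Request:
play_rows:
  moves:
    - [[0, 0, 0], 0]
    - [[0, 0, 0], 0]
    - [[0, 0, 0], 0]
    - [[0, 0, 0], 0]
  fingers: 1.5
  newtons: 25

```text
time_s: 16.15
position: [607.2, -29.7, 198.6]
tool_rot: [-3.134, 0.203, -0.0]
ft_force: [-0.9, 5.0, 3.0]
width: 23.4
finger_force: 28.2
```

Request:
play_rows:
  moves:
    - [[-0.25, -0.03, 0.17], 0]
    - [[-0.41, 0, 0.287], 0]
    - [[-0.41, 0, 0.287], 0]
    - [[-0.41, 0, 0.287], 0]
    - [[0, 0, 0], 0]

```text
time_s: 16.65
position: [591.6, -27.5, 187.5]
tool_rot: [-3.134, 0.203, 0.002]
ft_force: [-3.4, 5.5, 1.8]
width: 22.9
finger_force: 28.1
```

Request:
play_rows:
  moves:
    - [[-0.41, 0, 0.287], 0]
    - [[-0.41, 0, 0.287], 0]
    - [[-0.41, 0, 0.287], 0]
    - [[-0.41, 0, 0.287], 0]
    - [[-0.41, 0, 0.287], 0]
    - [[-0.41, 0, 0.287], 0]
    - [[-0.41, 0, 0.287], 0]
    - [[0, 0, 0], 0]

```text
time_s: 17.45
position: [563.1, -23.6, 167.4]
tool_rot: [-3.134, 0.203, 0.002]
ft_force: [-1.3, 8.0, 2.2]
width: 23.2
finger_force: 28.0
```

```bash
python3 -c "
from h import *
A,O=board();s=monitor.sense()
print(((s['position']-O)@A).round(1),(s['ft_force']@A).round(1),(([607.2,-29.7,198.6]-O)@A).round(1))
p=eyes.capture('side'); np.save('pics/s7.npy',p);q=p[150:245,210:310]
cv2.imwrite('pics/c7.png',cv2.resize(q,None,fx=6,fy=6,interpolation=cv2.INTER_CUBIC)[:,:,::-1])"
```

```text
[171.9   1.1  29.1] [-0.6  7.7  3.1] [226.2   0.7  29.1]
```

View pics/c7.png

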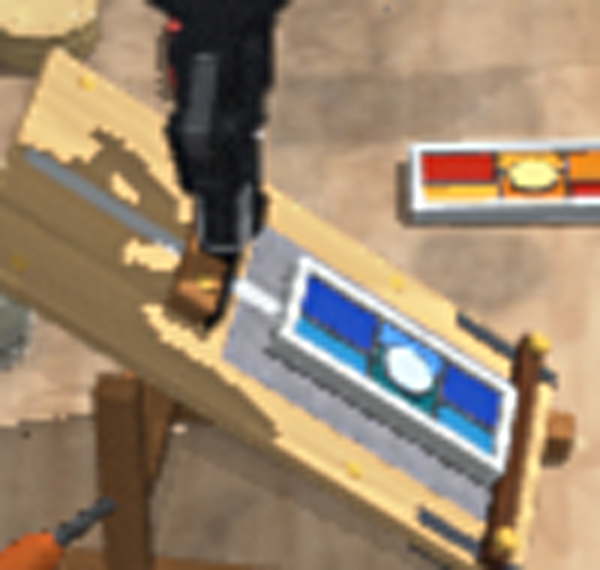

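The clamp follows (edge near (220,310)) and the panel is undisturbed. About 31 mm to go.

Request:
play_rows:
  moves:
    - [[-0.41, -0.04, 0.287], 0]
    - [[-0.41, -0.03, 0.287], 0]
    - [[-0.41, -0.02, 0.287], 0]
    - [[-0.41, 0, 0.287], 0]
    - [[-0.41, 0, 0.287], 0]
    - [[0, 0, 0], 0]

```text
time_s: 18.1
position: [542.8, -20.7, 153.0]
tool_rot: [-3.135, 0.203, 0.003]
ft_force: [-3.2, 3.2, 1.3]
width: 23.1
finger_force: 28.0
```

Request:
play_rows:
  moves:
    - [[-0.082, 0, 0.057], 0]
    - [[-0.082, 0, 0.057], 0]
    - [[0, 0, 0], 0]

```text
time_s: 18.4
position: [542.3, -20.6, 152.6]
tool_rot: [-3.135, 0.203, -0.0]
ft_force: [-3.1, 3.7, 5.5]
width: 23.2
finger_force: 28.6
```

Request:
play_rows:
  moves:
    - [[-0.08, 0, 0.057], 0]
    - [[0, 0, 0], 0]

```text
time_s: 18.6
position: [541.6, -20.5, 152.1]
tool_rot: [-3.135, 0.203, -0.0]
ft_force: [-1.6, 4.0, 5.7]
width: 22.9
finger_force: 28.6
```

Request:
play_rows:
  moves:
    - [[-0.08, 0, 0.057], 0]
    - [[-0.08, 0, 0.057], 0]
    - [[0, 0, 0], 0]

```text
time_s: 18.9
position: [540.6, -20.4, 151.5]
tool_rot: [3.135, -0.203, 0.003]
ft_force: [-0.5, 4.3, 8.6]
width: 23.5
finger_force: 28.9
```

Request:
play_rows:
  moves:
    - [[-0.08, 0, 0.057], 0]
    - [[0, 0, 0], 0]

```text
time_s: 19.1
position: [540.6, -20.4, 151.4]
tool_rot: [3.135, -0.203, 0.006]
ft_force: [0.6, 4.1, 9.4]
width: 23.1
finger_force: 29.2
```

Request:
play_rows:
  moves:
    - [[-0.08, 0, 0.057], 0]
    - [[0, 0, 0], 0]

```text
time_s: 19.3
position: [540.5, -20.4, 151.4]
tool_rot: [3.135, -0.203, 0.009]
ft_force: [3.6, 3.1, 13.6]
width: 23.2
finger_force: 29.5
```

Request:
play_rows:
  moves:
    - [[-0.04, 0, 0.025], 0]
    - [[0, 0, 0], 0]
    - [[0, 0, 0], 0]

```text
time_s: 19.6
position: [540.5, -20.4, 151.4]
tool_rot: [3.135, -0.203, 0.011]
ft_force: [4.0, 3.9, 14.1]
width: 23.0
finger_force: 29.6
```

```bash
python3 -c "
from h import *
A,O=board();s=monitor.sense()
print(((s['position']-O)@A).round(1),(s['ft_force']@A).round(1))"
```

```text
[144.    1.4  29. ] [10.9  4.4  9.6]
```

Request:
play_rows:
  moves:
    - [[-0.04, 0, 0.025], 0]
    - [[0, 0, 0], 0]
    - [[0, 0, 0], 0]

```text
time_s: 19.9
position: [540.5, -20.4, 151.4]
tool_rot: [3.135, -0.203, 0.012]
ft_force: [6.1, 2.6, 14.8]
width: 23.2
finger_force: 29.7
```

```bash
python3 -c "
from h import *
A,O=board();s=monitor.sense()
print(((s['position']-O)@A).round(1),(s['ft_force']@A).round(1))"
```

```text
[144.    1.4  29. ] [13.2  3.4  8.9]
```

About 11 N on the panel (13 minus 2 friction). Let go and withdraw straight up.

Request:
play_rows:
  moves:
    - [[0, 0, 0], 0]
    - [[0, 0, 0], 0]
    - [[0, 0, 0], 0]
  fingers: 4.8

```text
time_s: 20.2
position: [537.3, -20.2, 148.7]
tool_rot: [3.135, -0.203, -0.001]
ft_force: [-0.9, -0.0, -0.3]
width: 48.2
finger_force: 0.0
```

Request:
play_rows:
  moves:
    - [[0, 0, -1], 0]
    - [[0, 0, -3], 0]
    - [[0, 0, -4], 0]
    - [[0, 0, -4], 0]
    - [[0, 0, -3], 0]
    - [[0, 0, 0], 0]
    - [[0, 0, 0], 0]

```text
time_s: 20.9
position: [537.4, -20.1, 299.5]
tool_rot: [3.135, -0.203, 0.001]
ft_force: [0.8, -0.8, -0.1]
width: 47.9
finger_force: 0.0
```

```bash
python3 -c "
from h import *
go([500,0,300])
p=eyes.capture('side');q=p[150:245,210:310]
cv2.imwrite('pics/c8.png',cv2.resize(q,None,fx=6,fy=6,interpolation=cv2.INTER_CUBIC)[:,:,::-1])"
```

```text
t 20.9 pos [537.4 -20.1 299.5] yaw -0.129 tilt [ 0.001 -0.    -1.   ] F [ 0.8 -0.8 -0.1] w 47.9
shift cm [-3.97  -1.508 -0.058] turn None
```

View pics/c8.png

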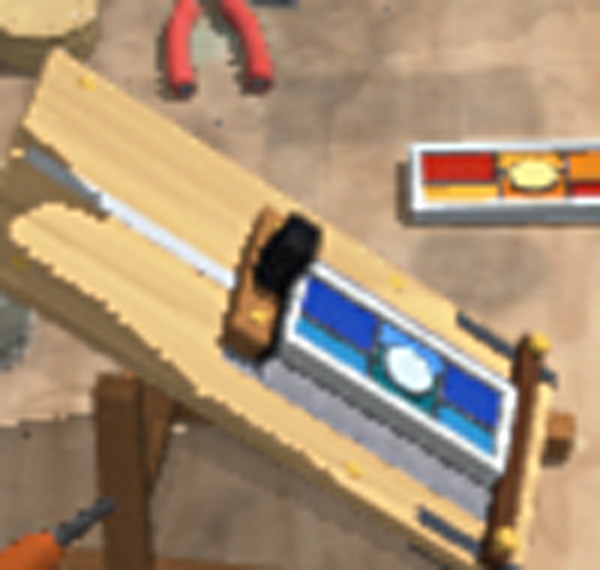

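The picture shows the clamp resting on the panel's upper edge (near (280,310)), the panel square against the lip (near (505,440)), and amber undisturbed. Handing in.

```bash
python3 -c "
from cell import ticket
print(ticket.sign_off())"
```

```text
the job is handed in; nothing more can be done
None
```

The job is handed in, with no verdict shown: in the last picture the blue panel lies flat and square against the lip with the clamp on its upper edge, pressed home at about 11 N (estimated from the wrist force) and released, and the amber panel looks unmoved.

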